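Sweep the brass offcuts into the scrap pan

TASK

Clear up after sawing: with your fingertips, sweep the three brass offcuts along the bench into the low aluminium scrap pan, so that each lies well inside it, past the sloping lip. Push them over the pan's open lip; do not pick any of them up. Leave the steel collet and the black loupe standing where they are.

Things in the scene. Friction and masses are not known exactly. Their poses are not given: they have to be found in the camera images.
- scrap_pan: Low aluminium pan screwed to the bench. Origin: on the bench, middle of the open lip, which faces the robot. +x points into the pan, y along the lip. Inside: y -100 to +100 mm, x 0 to 95 mm (back wall). The floor ramps from bench height at x = 0 to 2 mm at x = 16. Walls 3 mm thick, 26 mm high (12 mm for the first 12 mm behind the lip); a screw ear juts 16 mm from each side. Fixed.
- offcut_0: The middle-length hexagonal brass bar offcut lying on the bench, 32 mm long (its own y axis), 12 mm across, 10 mm high, 20 g. Origin: middle of its underside as built. It slides, and may roll over its flats when pushed.
- offcut_1: The short thick hexagonal brass bar offcut lying on the bench, 21 mm long (its own y axis), 16 mm across, 14 mm high, 30 g. Origin: middle of its underside as built. It slides, and may roll over its flats when pushed.
- offcut_2: The long thin hexagonal brass bar offcut lying on the bench, 45 mm long (its own y axis), 10 mm across, 9 mm high, 40 g. Origin: middle of its underside as built. It slides, and may roll over its flats when pushed.
- collet: Steel lathe collet standing loose and upright among the offcuts, 26 mm diameter, 37 mm high. Origin: centre of its underside. Bystander.
- loupe: Black eye loupe standing loose at the bench's front edge, 39 mm diameter, 33 mm high. Origin: centre of its underside. Bystander.
- lathe: Green bench lathe, fixed, to the right of the work. Its near end is at y = -0.04 m of the robot's frame: bed 40 mm high, then from y = -0.07 m on headstock and pulleys up to 270 mm above the bench, x from 0.40 to 0.59 m. Keep out of it, also on the way in.
- instrument_box: Dark wooden box, shut and fixed, left of the work: x 0.36 to 0.44 m, y 0.27 to 0.42 m of the robot's frame, 40 mm high. Behind the pan a wall cabinet overhangs the bench (from x = 0.70 m at 0.41 m height, from x = 0.65 m at 0.55 m): draw the arm back before raising it.

How it is judged:
By the outcome, as a careful person would: the job done as asked, in the order asked, and still so for the second after the job is handed in, with the robot touching nothing.
It also fails if it takes over 72 s, if anything falls off the work surface, if the arm or the gripper's body presses on something with over 40 N, if the wrist force passes 120 N, or if a joint passes its speed limit or range.

ROBOT

A 6-joint arm with a two-finger parallel gripper is mounted at the origin on a cart in front of the work surface, level with it; the furniture and walls round the work are solid. World frame = base frame: x ahead of the robot, y to its left, z up, the work surface at z = 0. Lengths are in mm, angles in rad, forces in N, time in s.
With the tool pointing down it reaches from about 350 to 975 mm from the base axis. Payload 7.1 kg.
Tool frame: the origin (TCP) lies on the mounting face of the last link; the fingertips stand 182 mm ahead of it and the grasp point (between the pads) lies 163 mm ahead of it (ctrl.finger_overhang is the distance from the TCP to the fingertips, in mm); z points along the fingers, y is the direction in which the jaws open and shut (so a half turn about z gives the same grasp; the last joint's range is limited). The gripper opens to 88 mm and grips with 3 to 60 N. Pads are 20 mm wide; open, the fingers measure 115 mm over their backs; the gripper's body (75 mm by 178 mm) begins 61 mm behind the grasp point.
Start: joints at [1.092, 0.423, 1.63, -0, 1.089, -0.019], TCP at [277.324, 560.088, 404.675] pointing down, gripper open.
Joint ranges: [-3, 3], [-0.9, 2.11], [0.09, 2.58], [-1.31, 4.45], [0.11, 2.69], [-2.54, 2.54]. Speed limits (rad/s): [2.39, 2.39, 3.01, 3.14, 3.14, 3.14].

INTERFACE

Orientations are given as a rotation vector (axis times angle).
In Python, from workcell import ctrl, viewer, recognise gives the robot as it stands.
- The arm moves only by the shell command python3 -m handwheel 'ROWS'. ROWS is JSON, a list of rows, each an object of numbers: "gripper": the closure, from 0 (fully open) to 1 (shut); "tx", "ty", "tz": the shift along the tool's x, y, z in m; "rx", "ry", "rz": the turn, a rotation vector about the tool's x, y, z in degrees. In form: [{"gripper": .., "tx": .., "ty": .., "tz": .., "rx": .., "ry": .., "rz": ..}, ...]. A call has 1 to 8 rows; each row shifts and turns the commanded pose from where the row before left it, along the tool's axes as they then stand; what a row does not reach is not made up. A row lasts 1/8 s, in which the tool goes at most 62.5 mm and 10.7 degrees, less where a joint would pass 70% of its speed; a pose out of reach is approached as far as the arm can. A call with a gripper value outside its range is refused whole. The fingers move at their own pace and stop on an object; the grip force is fixed at half the most. Time passes only in rows, so rows that do not move let the fingers close. It gives the time, the measured TCP pose, the force and the opening at its end, in the units of the state.
- ctrl.get_obs(): the state, without advancing time (a new reading comes with each control period).
- viewer.get_image(name): name is "side" or "top"; returns a dict with "image" (384x512x3 uint8, red, green, blue), "range_z" (384x512 float32, mm along the optical axis (not along the pixel's ray), 0 where there is no reading), "vfov" (degrees; the focal length in pixels is half the picture's height over the tangent of half this angle, whatever the lens; pixels are square), "cx", "cy" (the principal point, pixels), "k1" (the pictures are not rectified: a ray, as slopes to the right and down, at radius r is drawn at 1 + k1 r^2 times it, then the intrinsics apply), "extrinsics" (4x4, takes a point from world to camera coordinates). Camera axes: x right, y up, looking along -z (the intrinsics and any distortion apply to the point x, -y, -z); pixel columns grow to the right and rows downward; lengths in mm; the calibration is good to about 2 mm. A picture is of the moment at which its call begins.
- ctrl.close_job(): hands the job in, once; it reports no verdict.
Trained networks look in a picture, given as the dict that the camera call returned (one of the last four; its "shot" number tells which), for a name from the list of things; names that differ only in an ending like _2 or _b are one class to them, and where a whole thing is asked for, a point or a joint stands for the part that bears it (a point fixed in the world has none). Each returns a list of dicts, best first, with "p" (0 to 1); they miss things now and then, are a little off and sometimes report something else, mostly with a low value. They report only what shows in the picture. A call takes as long as a camera call.
- recognise(picture, name): "xy" ([column, row] as shares, 0 to 1, of the picture: columns of its width, rows of its height, amid what is visible of it).
The state is a dict: "t": time; "qpos": joint angles; "qvel": joint speeds; "joint_torque": joint torques, N m; "ee_pos": TCP position; "orientation": TCP orientation; "ft_force": force on the tool from outside, world axes, zero at the start; "moment": the same for the moment, N m; "width": finger opening in mm.
Only numpy, scipy, OpenCV 4.12 (cv2) and the standard library are available. Lean on these libraries where they do the work, as an engineer would, in place of code of your own. Each camera call takes 0.05 s, during which the arm holds its last target.

## Working session

There is one attempt and no reset: what is moved stays moved. The work goes in short steps, Python scripts to look and compute and a shell command to move; the robot and the scene stay as the last step left them, time stands still between calls to the robot, and variables do not carry over. Pictures are saved under pics/ and viewed, and the job is handed in when it is done.

```bash
ls; mkdir -p pics; cat > h.py <<'E'
import numpy as np, cv2
from workcell import ctrl, viewer, recognise
def px2w(p,u,v,z=None):
    # u,v pixels; z: world plane height mm or None -> use range
    f=p['image'].shape[0]/2/np.tan(np.radians(p['vfov'])/2)
    K=np.array([[f,0,p['cx']],[0,f,p['cy']],[0,0,1.]])
    s=cv2.undistortPoints(np.array([[[u,v]]],float),K,np.array([p['k1'],0,0,0.]))[0,0]
    E=np.array(p['extrinsics']); R=E[:3,:3]; t=E[:3,3]
    d=R.T@np.array([s[0],-s[1],-1]); o=-R.T@t
    if z is None:
        return o+d*p['range_z'][int(round(v)),int(round(u))]
    return o+d*(z-o[2])/d[2]
def w2px(p,X):
    f=p['image'].shape[0]/2/np.tan(np.radians(p['vfov'])/2)
    E=np.array(p['extrinsics']); c=E[:3,:3]@np.array(X,float)+E[:3,3]
    a,b=c[0]/-c[2],-c[1]/-c[2]; k=1+p['k1']*(a*a+b*b)
    return p['cx']+f*a*k,p['cy']+f*b*k
def save(p,name,crop=None):
    im=p['image'][:,:,::-1]
    if crop: 
        x0,y0,x1,y1=crop; im=im[y0:y1,x0:x1]; s=min(800/(x1-x0),600/(y1-y0)); im=cv2.resize(im,None,fx=s,fy=s,interpolation=cv2.INTER_CUBIC)
    cv2.imwrite('pics/'+name,im)
E
python3 - <<'E'
from h import *
print({k:(np.round(v,3).tolist() if not isinstance(v,(int,float)) else v) for k,v in ctrl.get_obs().items()}, ctrl.finger_overhang)
for n in ('top','side'):
    p=viewer.get_image(n); save(p,n+'0.png'); print(n,p['vfov'],p['cx'],p['cy'],p['k1'])
    for o in ('scrap_pan','offcut_0','collet','loupe'):
        for r in recognise(p,o)[:5]:
            u,v=r['xy'][0]*512,r['xy'][1]*384
            u=min(u,511);v=min(v,383)
            print(o,round(r['p'],2),round(u),round(v),px2w(p,u,v).round(0), px2w(p,u,v,5).round(0))
E
```

```text
pics
{'t': 0.0, 'qpos': [1.092, 0.424, 1.631, 0.0, 1.089, -0.019], 'qvel': [0.001, -0.001, -0.001, 0.0, 0.001, 0.0], 'joint_torque': [-0.0, -54.465, -27.365, 0.064, 0.023, -0.0], 'ee_pos': [277.208, 559.851, 403.904], 'orientation': [-0.716, -3.059, 0.002], 'ft_force': [0.627, 0.278, -0.412], 'moment': [-0.018, 0.012, -0.029], 'width': 87.8077290766835} 182.0
top 42.381762656276806 258.3746260883963 198.722484591824 0.00829700503237387
scrap_pan 0.69 257 232 [394. -32.  12.] [394. -32.   5.]
scrap_pan 0.68 202 148 [648. 143.   2.] [648. 143.   5.]
offcut_0 0.5 169 195 [499. 237.   8.] [499. 237.   5.]
offcut_0 0.42 188 199 [489. 177.  14.] [490. 178.   5.]
collet 0.56 204 199 [487. 126.  27.] [490. 129.   5.]
loupe 0.69 223 192 [513.  72.  10.] [514.  72.   5.]
loupe 0.54 254 232 [395. -25.   5.] [395. -25.   5.]
side 46.65062825134929 251.97528785845222 186.54388557804273 -0.06807459327401029
scrap_pan 0.8 306 157 [635. 136.   1.] [635. 133.   5.]
loupe 0.69 232 188 [398. -29.   4.] [398. -30.   5.]
```

```bash
python3 - <<'E'
from h import *
a=viewer.get_image('top'); save(a,'top1.png',(130,110,300,250)); 
b=viewer.get_image('side'); save(b,'side1.png')
E
```

```text
(no output)
```

View pics/top1.png

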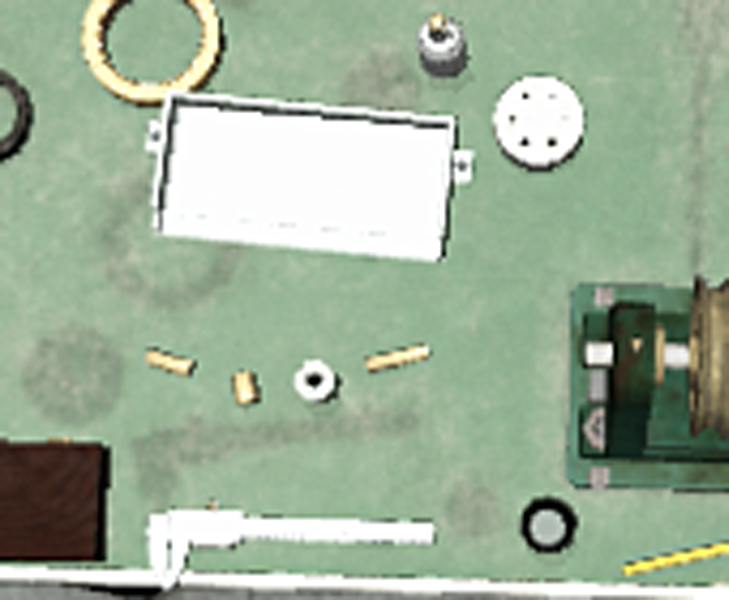

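View pics/side1.png

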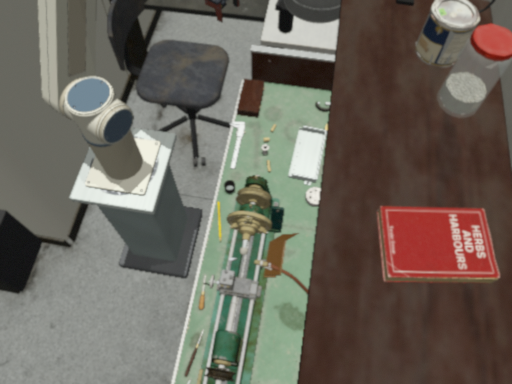

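View pics/top0.png

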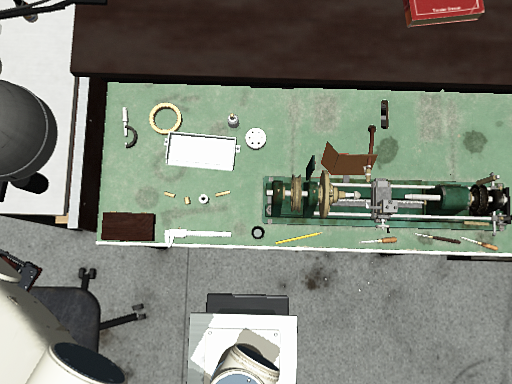

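The top crop shows the pan with its lip from about (158,233) to (440,258). The 32 mm offcut is at (170,361), the short thick one at (245,388), the collet at (316,381), the 45 mm offcut at (398,357), and the loupe at (549,525).

```bash
python3 - <<'E'
from h import *
p=viewer.get_image('top'); s=600/140
def W(x,y,z): return px2w(p,130+(x+.5)/s-.5,110+(y+.5)/s-.5,z).round(1)
for n,x,y,z in [('lipL',160,235,6),('lipR',441,259,6),('backL',170,97,26),('backR',455,120,26),('o0 L',148,354,8),('o0 R',193,367,8),('o1 top',243,372,12),('o1 bot',247,403,12),('o1 l',233,388,8),('o1 r',258,388,8),('collet',316,380,37),('o2 L',368,364,8),('o2 R',429,351,8),('loupe',549,525,33)]: print(n,W(x,y,z))
im=p['image'].astype(int); hsv=cv2.cvtColor(p['image'],cv2.COLOR_RGB2HSV)
m=((hsv[...,0]>8)&(hsv[...,0]<28)&(hsv[...,1]>70)&(hsv[...,2]>120)).astype(np.uint8)
m[:185]=0;m[210:]=0;m[:,:155]=0;m[:,240:]=0
n,l,st,c=cv2.connectedComponentsWithStats(m)
for i in range(1,n):
    if st[i,4]<8: continue
    r=cv2.minAreaRect(np.argwhere(l==i)[:,::-1].astype(np.float32))
    print(c[i],st[i,4],px2w(p,*c[i],8).round(1),r)
    q=np.argwhere(l==i)[:,::-1]; w=np.array([px2w(p,*x,8)[:2] for x in q]); U,S,V=np.linalg.svd(w-w.mean(0)); print(V[0].round(2),np.ptp((w-w.mean(0))@V.T,axis=0).round(1))
E
```

```text
lipL [593.5 248.1   6. ]
lipR [582.1  46.9   6. ]
backL [689.5 242.6  26. ]
backR [678.9  39.5  26. ]
o0 L [507.  251.5   8. ]
o0 R [498.7 219.2   8. ]
o1 top [495.6 183.1  12. ]
o1 bot [473.7 179.3  12. ]
o1 l [484.5 190.2   8. ]
o1 r [485.1 172.6   8. ]
collet [488.  128.7  37. ]
o2 L [504.5  95.7   8. ]
o2 R [515.1  52.8   8. ]
loupe [392.5 -35.7  33. ]
[168.48 194.  ] 25 [502.  238.1   8. ] ((168.85000610351562, 193.9499969482422), (10.435516357421875, 3.1622776985168457), 18.434947967529297)
[-0.32 -0.95] [31.8  9.9]
[221.16666667 193.58333333] 24 [508.   78.5   8. ] ((222.3076934814453, 193.03846740722656), (2.5495097637176514, 13.139781951904297), 78.69007110595703)
[ 0.14 -0.99] [39.8  8.5]
[186.45 199.8 ] 20 [485.8 182.8   8. ] ((186.5, 200.0), (6.471832275390625, 4.118439197540283), 78.69007110595703)
[-0.99 -0.16] [19.4 13.6]
```

```bash
cat >> h.py <<'E'
from scipy.spatial.transform import Rotation as Ro
def tip():
    o=ctrl.get_obs(); R=Ro.from_rotvec(o['orientation']).as_matrix()
    return o,R,np.array(o['ee_pos'])+182*R[:,2]
def goal(x,y,z,push):
    """push: direction angle deg in world, perpendicular to jaw axis. prints needed shift in current tool axes and turn (deg, about tool)"""
    o,R,t=tip()
    a=np.radians(push); best=None
    for s in (1,-1):
        xx=s*np.array([np.cos(a),np.sin(a),0]); zz=np.array([0,0,-1.]); G=np.c_[xx,np.cross(zz,xx),zz]
        rv=Ro.from_matrix(R.T@G).as_rotvec(degrees=True)
        if best is None or np.linalg.norm(rv)<np.linalg.norm(best[0]): best=(rv,G)
    rv,G=best; P=np.array([x,y,z])-182*G[:,2]
    d=P-np.array(o['ee_pos'])
    print('t',round(o['t'],2),'tip',t.round(1),'toolx',R[:,0].round(3),'z',R[:,2].round(3),'F',np.round(o['ft_force'],1),'w',round(o['width'],1))
    print('shift mm now-axes',(R.T@d).round(1),'| goal-axes',(G.T@d).round(1),'turn deg',rv.round(1))
E
python3 -c "
from h import *
goal(466,246,60,-15.5)"
```

```text
t 0.65 tip [277.3 560.1 222.7] toolx [-0.896  0.444 -0.   ] z [ 0. -0. -1.] F [ 0.7 -0.3  1. ] w 87.8
shift mm now-axes [-308.5 -197.7  162.7] | goal-axes [-265.7 -252.2  162.7] turn deg [ -0.    0.  -10.8]
```

```bash
python3 -m handwheel '[{"gripper":0.94,"tx":-0.038,"ty":-0.025,"tz":0.0,"rx":0,"ry":0,"rz":0},{"gripper":0.94,"tx":-0.038,"ty":-0.025,"tz":0.0,"rx":0,"ry":0,"rz":0},{"gripper":0.94,"tx":-0.038,"ty":-0.025,"tz":0.0,"rx":0,"ry":0,"rz":0},{"gripper":0.94,"tx":-0.038,"ty":-0.025,"tz":0.0,"rx":0,"ry":0,"rz":0},{"gripper":0.94,"tx":-0.038,"ty":-0.025,"tz":0.0,"rx":0,"ry":0,"rz":0},{"gripper":0.94,"tx":-0.038,"ty":-0.025,"tz":0.0,"rx":0,"ry":0,"rz":0},{"gripper":0.94,"tx":-0.038,"ty":-0.025,"tz":0.0,"rx":0,"ry":0,"rz":0},{"gripper":0.94,"tx":-0.038,"ty":-0.025,"tz":0.0,"rx":0,"ry":0,"rz":-10}]'; python3 -c "
from h import *
goal(466,246,60,-15.5)"
```

```text
t: 1.65
ee_pos: [461.6, 244.6, 404.9]
orientation: [0.441, 3.11, 0.001]
ft_force: [0.5, 0.3, 0.2]
width: 11.4
t 1.65 tip [461.7 244.7 222.9] toolx [-0.961  0.278 -0.   ] z [ 0.001  0.    -1.   ] F [0.5 0.3 0.2] w 11.4
shift mm now-axes [ -3.8   2.5 162.9] | goal-axes [ -3.9   2.5 162.9] turn deg [ 0.   0.  -0.6]
```

```bash
python3 -m handwheel '[{"gripper":0.94,"tz":0.04},{"gripper":0.94,"tz":0.04},{"gripper":0.94,"tz":0.04},{"gripper":0.94,"tz":0.04},{"gripper":0.94,"tz":0.02}]'; python3 - <<'E'
from h import *
goal(466,246,3,-15.5)
p=viewer.get_image('top'); save(p,'top2.png',(130,110,300,250))
for z in (3,):
  print(w2px(p,tip()[2]))
p=viewer.get_image('side'); save(p,'side2.png',(200,80,370,210))
E
```

```text
t 1.65 tip [461.7 244.7 222.9] toolx [-0.961  0.278 -0.   ] z [ 0.001  0.    -1.   ] F [0.5 0.3 0.2] w 11.4
shift mm now-axes [ -3.7   2.4 219.9] | goal-axes [ -3.9   2.5 219.9] turn deg [ 0.   0.  -0.6]
(np.float64(152.0008836631038), np.float64(196.28817782623835))$[0]: bad value
```

View pics/top2.png

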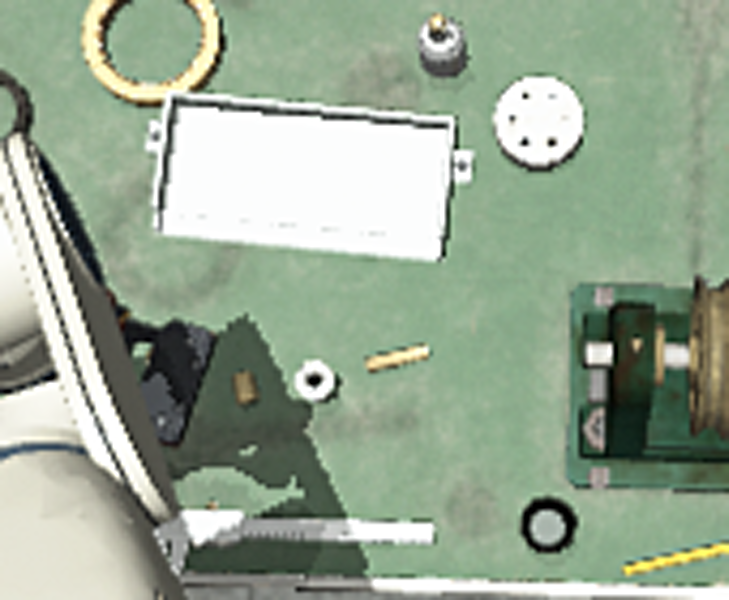

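View pics/side2.png

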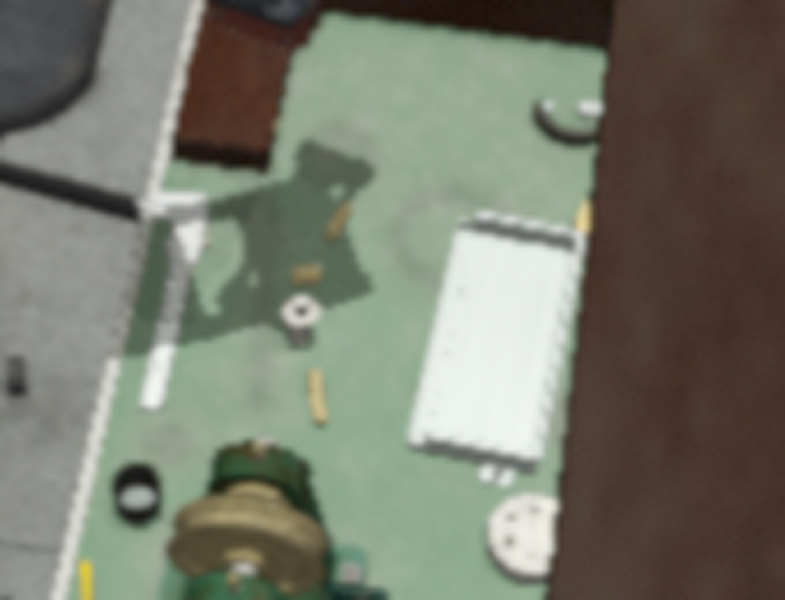

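The side view shows the offcuts unobstructed at (340,219), (307,272) and (317,397). In the top view the arm is hiding offcut_0. The refused call moved nothing: every row needs all the fields.

```bash
python3 -m handwheel '[{"gripper":0.94,"tx":-0.002,"ty":0.002,"tz":0.04,"rx":0,"ry":0,"rz":0},{"gripper":0.94,"tx":-0.002,"ty":0,"tz":0.04,"rx":0,"ry":0,"rz":0},{"gripper":0.94,"tx":0,"ty":0,"tz":0.04,"rx":0,"ry":0,"rz":0},{"gripper":0.94,"tx":0,"ty":0,"tz":0.04,"rx":0,"ry":0,"rz":0},{"gripper":0.94,"tx":0,"ty":0,"tz":0.02,"rx":0,"ry":0,"rz":0}]'; python3 - <<'E'
from h import *
goal(466,246,3,-15.5)
p=viewer.get_image('side'); save(p,'side3.png',(200,80,370,210))
s=600/130
for n,x,y,z in [('o0a',332,234,7),('o0b',348,205,7),('o1',307,272,9),('o1a',294,274,9),('o1b',322,270,9),('o2a',315,370,7),('o2b',320,422,7),('collet',301,311,37),('lipL',461,222,8),('lipR',415,445,6)]:
    print(n,px2w(p,200+(x+.5)/s-.5,80+(y+.5)/s-.5,z).round(1))
E
```

```text
t: 2.38
ee_pos: [464.5, 247.2, 222.7]
orientation: [-0.449, -3.107, 0.002]
ft_force: [0.8, 0.4, 0.2]
width: 5.6
t 2.38 tip [464.1 247.   40.7] toolx [-0.959  0.283  0.002] z [-0.002 -0.001 -1.   ] F [0.8 0.4 0.2] w 5.6
shift mm now-axes [-1.9 -0.7 37.7] | goal-axes [-1.8 -0.8 37.7] turn deg [-0.1 -0.1 -1. ]
o0a [497.1 224.6   7. ]
o0b [505.5 254.3   7. ]
o1 [483.3 184.5   9. ]
o1a [473.5 181.    9. ]
o1b [494.6 188.3   9. ]
o2a [503.   98.7   7. ]
o2b [513.7  54.4   7. ]
collet [486.5 130.5  37. ]
lipL [596.4 252.4   8. ]
lipR [586.8  47.3   6. ]
```

View pics/side3.png

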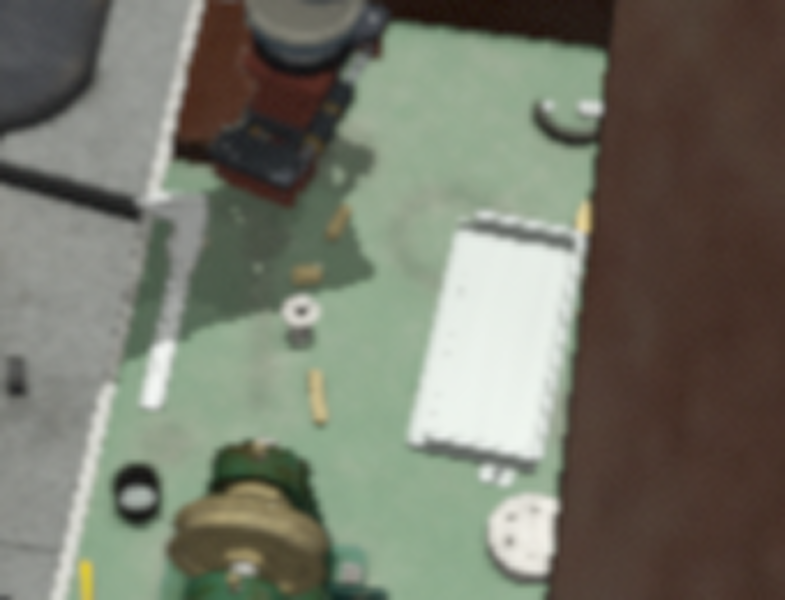

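```bash
python3 -m handwheel '[{"gripper":0.94,"tx":0,"ty":0,"tz":0.018,"rx":0,"ry":0,"rz":0},{"gripper":0.94,"tx":0,"ty":0,"tz":0.013,"rx":0,"ry":0,"rz":0},{"gripper":0.94,"tx":0,"ty":0,"tz":0.006,"rx":0,"ry":0,"rz":0},{"gripper":0.94,"tx":-0.005,"ty":0,"tz":0,"rx":0,"ry":0,"rz":0},{"gripper":0.94,"tx":-0.005,"ty":0,"tz":0,"rx":0,"ry":0,"rz":0},{"gripper":0.94,"tx":-0.005,"ty":0,"tz":0,"rx":0,"ry":0,"rz":0}]'; python3 - <<'E'
from h import *
goal(466,246,3,-15.5)
p=viewer.get_image('side'); save(p,'side4.png',(200,80,370,210))
E
```

```text
t: 3.18
ee_pos: [480.5, 242.4, 188.2]
orientation: [0.447, 3.109, 0.001]
ft_force: [0.4, -0.2, 0.2]
width: 5.1
t 3.17 tip [480.7 242.5   6.2] toolx [-0.96   0.282 -0.001] z [ 0.001  0.    -1.   ] F [ 0.4 -0.2  0.2] w 5.1
shift mm now-axes [14.9 -0.7  3.2] | goal-axes [14.9 -0.4  3.2] turn deg [ 0.   0.  -0.9]
```

View pics/side4.png

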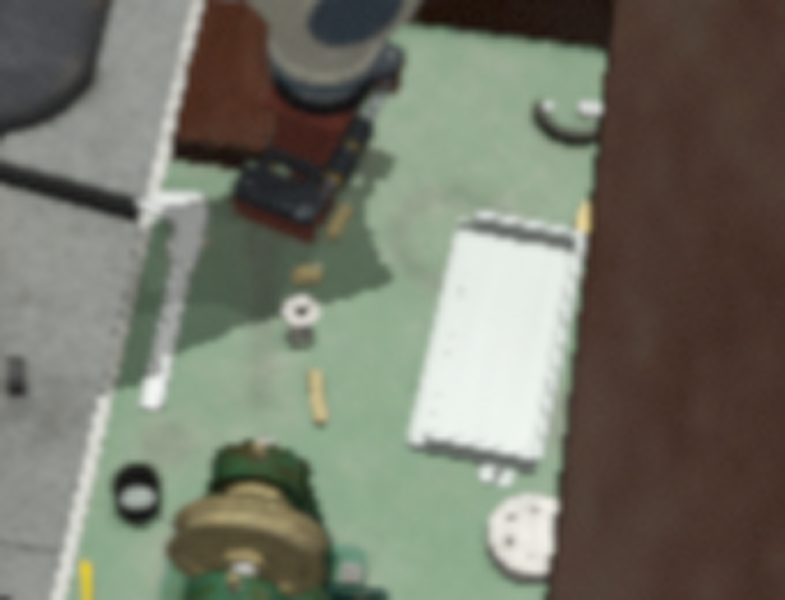

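```bash
python3 - <<'E'
from h import *
a=[]
for i in range(5):
    viewer.get_image('side'); a.append(tip()[2])
print(np.round(a,1))
E
```

```text
[[480.9 242.6   6.1]
 [480.4 242.5   6. ]
 [480.  242.4   5.8]
 [479.8 242.5   5.8]
 [479.7 242.5   5.8]]
```

```bash
python3 -m handwheel '[{"gripper":0.94,"tx":0,"ty":0,"tz":0.0028,"rx":0,"ry":0,"rz":0},{"gripper":0.94,"tx":-0.004,"ty":0,"tz":0,"rx":0,"ry":0,"rz":0},{"gripper":0.94,"tx":-0.008,"ty":0,"tz":0,"rx":0,"ry":0,"rz":0},{"gripper":0.94,"tx":-0.008,"ty":0,"tz":0,"rx":0,"ry":0,"rz":0},{"gripper":0.94,"tx":-0.008,"ty":0,"tz":0,"rx":0,"ry":0,"rz":0},{"gripper":0.94,"tx":-0.008,"ty":0,"tz":0,"rx":0,"ry":0,"rz":0},{"gripper":0.94,"tx":-0.008,"ty":0,"tz":0,"rx":0,"ry":0,"rz":0}]'; python3 - <<'E'
from h import *
p=viewer.get_image('side'); save(p,'side5.png',(200,80,370,210))
goal(466,246,3,-15.5)
E
```

```text
t: 4.35
ee_pos: [522.6, 229.9, 184.9]
orientation: [0.447, 3.11, 0.0]
ft_force: [-0.3, -0.5, 0.4]
width: 5.3
t 4.4 tip [523.7 229.9   3. ] toolx [-0.959  0.282 -0.001] z [ 0.001  0.    -1.   ] F [ 0.6 -0.2 -0.2] w 5.3
shift mm now-axes [59.7 -0.7 -0.1] | goal-axes [59.7  0.2  0. ] turn deg [ 0.   0.1 -0.9]
```

View pics/side5.png

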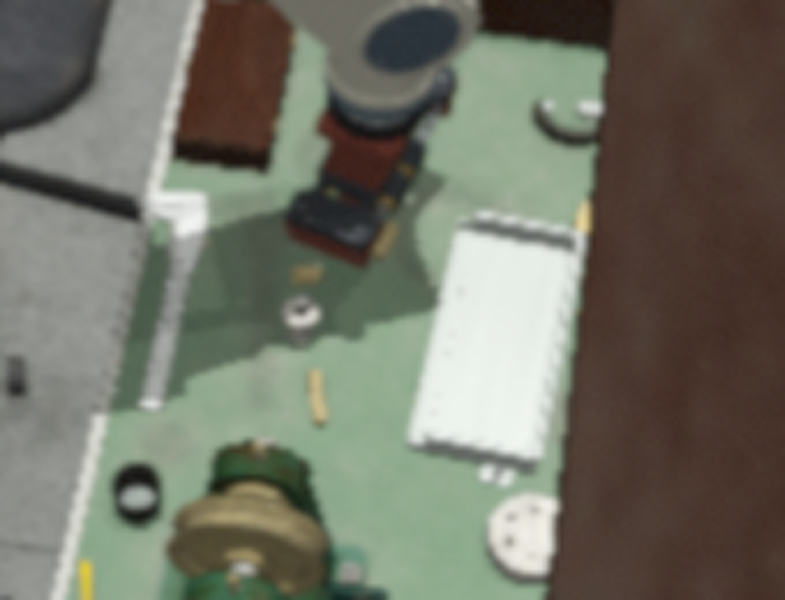

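```bash
python3 -m handwheel '[{"gripper":0.94,"tx":-0.008,"ty":0,"tz":0,"rx":0,"ry":0,"rz":0},{"gripper":0.94,"tx":-0.008,"ty":0,"tz":0,"rx":0,"ry":0,"rz":0},{"gripper":0.94,"tx":-0.008,"ty":0,"tz":0,"rx":0,"ry":0,"rz":0},{"gripper":0.94,"tx":-0.008,"ty":0,"tz":0,"rx":0,"ry":0,"rz":0},{"gripper":0.94,"tx":-0.008,"ty":0,"tz":0,"rx":0,"ry":0,"rz":0},{"gripper":0.94,"tx":-0.008,"ty":0,"tz":-0.001,"rx":0,"ry":0,"rz":0},{"gripper":0.94,"tx":-0.008,"ty":0,"tz":-0.001,"rx":0,"ry":0,"rz":0}]'; python3 - <<'E'
from h import *
p=viewer.get_image('side'); save(p,'side6.png',(200,80,370,210))
goal(466,246,3,-15.5)
E
```

```text
t: 5.28
ee_pos: [576.2, 214.2, 186.9]
orientation: [-0.447, -3.11, 0.0]
ft_force: [-0.4, 0.3, 0.4]
width: 5.2
t 5.33 tip [577.5 214.2   5.2] toolx [-0.96   0.282 -0.001] z [ 0.001  0.    -1.   ] F [0.9 0.5 0.3] w 5.2
shift mm now-axes [115.7  -0.7   2.1] | goal-axes [115.7   1.    2.2] turn deg [ 0.   0.1 -0.9]
```

View pics/side6.png

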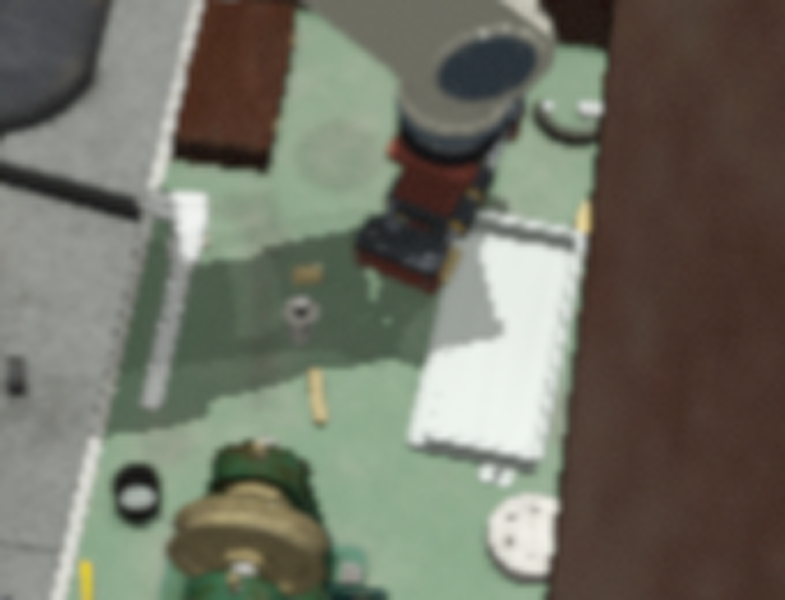

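The offcut is on the lip at about (450,262), still in front of the fingers. I'm pushing on.

```bash
python3 -m handwheel '[{"gripper":0.94,"tx":-0.008,"ty":0,"tz":0,"rx":0,"ry":0,"rz":0},{"gripper":0.94,"tx":-0.008,"ty":0,"tz":0,"rx":0,"ry":0,"rz":0},{"gripper":0.94,"tx":-0.008,"ty":0,"tz":0,"rx":0,"ry":0,"rz":0},{"gripper":0.94,"tx":-0.008,"ty":0,"tz":0,"rx":0,"ry":0,"rz":0},{"gripper":0.94,"tx":-0.008,"ty":0,"tz":0,"rx":0,"ry":0,"rz":0},{"gripper":0.94,"tx":-0.008,"ty":0,"tz":0,"rx":0,"ry":0,"rz":0},{"gripper":0.94,"tx":-0.004,"ty":0,"tz":0,"rx":0,"ry":0,"rz":0}]'; python3 - <<'E'
from h import *
p=viewer.get_image('side'); save(p,'side7.png',(200,80,370,210))
goal(466,246,3,-15.5)
E
```

```text
t: 6.2
ee_pos: [626.2, 199.6, 186.9]
orientation: [0.447, 3.109, 0.0]
ft_force: [0.1, 0.6, 0.3]
width: 5.6
t 6.25 tip [626.5 199.5   4.9] toolx [-0.959  0.282 -0.   ] z [ 0.  0. -1.] F [ 0.7 -0.2 -0.1] w 5.4
shift mm now-axes [167.   -0.6   1.8] | goal-axes [167.    2.    1.9] turn deg [ 0.   0.  -0.9]
```

View pics/side7.png

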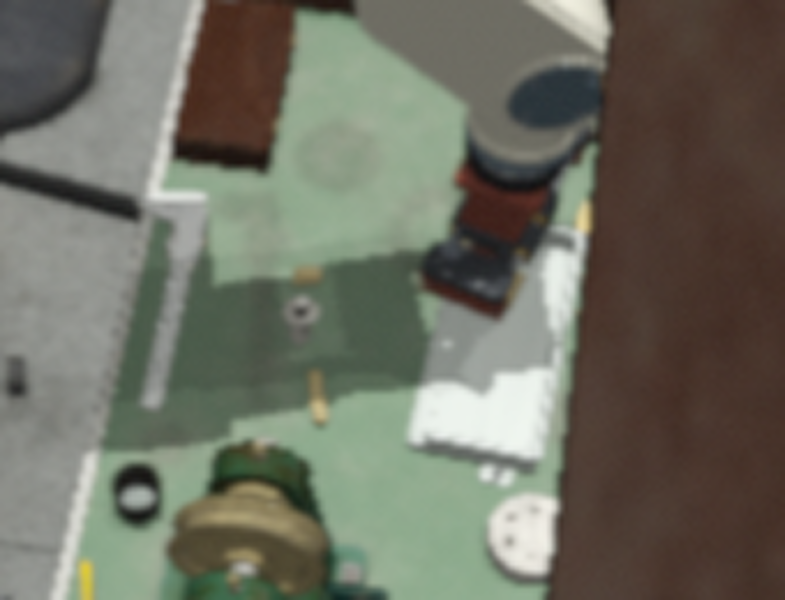

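```bash
python3 -m handwheel '[{"gripper":0.94,"tx":-0.006,"ty":0,"tz":0,"rx":0,"ry":0,"rz":0},{"gripper":0.94,"tx":0.01,"ty":0,"tz":0,"rx":0,"ry":0,"rz":0},{"gripper":0.94,"tx":0.03,"ty":0,"tz":-0.01,"rx":0,"ry":0,"rz":0},{"gripper":0.94,"tx":0.035,"ty":0,"tz":-0.03,"rx":0,"ry":0,"rz":0},{"gripper":0.94,"tx":0.03,"ty":0,"tz":-0.03,"rx":0,"ry":0,"rz":0}]'; python3 - <<'E'
from h import *
p=viewer.get_image('top'); save(p,'top8.png',(130,110,300,250))
p=viewer.get_image('side'); save(p,'side8.png',(200,80,370,210))
goal(450,186,3,-6)
E
```

```text
t: 6.88
ee_pos: [528.5, 227.8, 257.1]
orientation: [-0.446, -3.108, 0.001]
ft_force: [0.9, 0.1, 0.1]
width: 5.2
t 6.97 tip [528.7 228.7  77.3] toolx [-0.96   0.28  -0.001] z [ 0.001  0.001 -1.   ] F [-0.3  0.2 -1. ] w 5.4
shift mm now-axes [ 63.5 -62.9  74.1] | goal-axes [ 73.5 -50.5  74.3] turn deg [  0.1   0.1 -10.2]
```

View pics/side8.png

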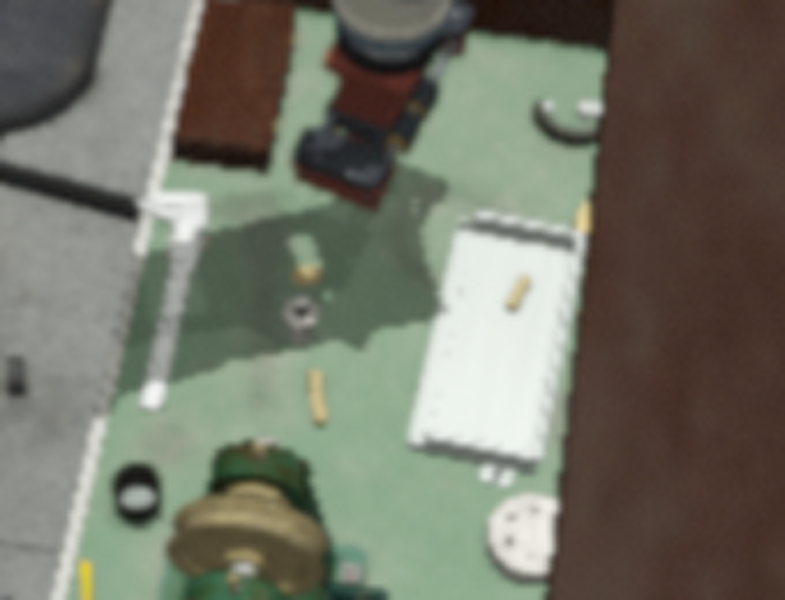

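View pics/top8.png

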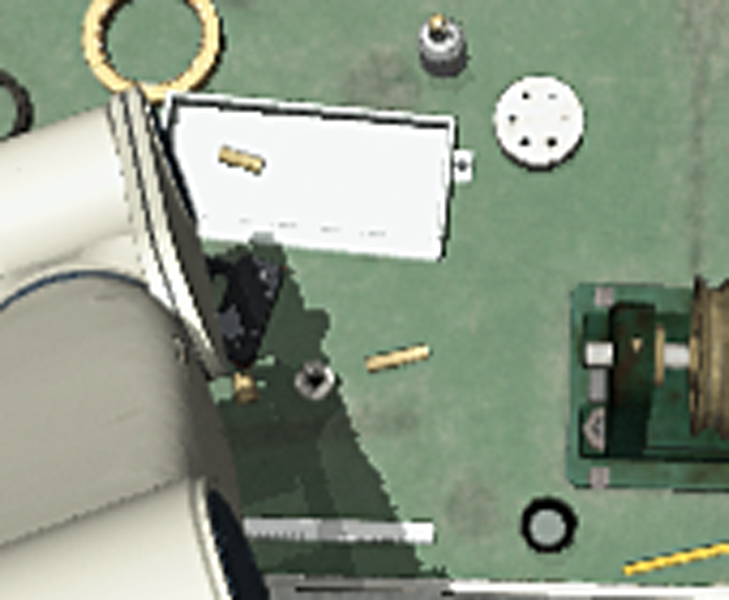

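offcut_0 lies at about (242,159) in the top crop, deep inside the pan. Next is offcut_1, with a start point behind it, heading −8°.

```bash
python3 -m handwheel '[{"gripper":0.94,"tx":0.016,"ty":-0.016,"tz":0,"rx":0,"ry":0,"rz":0},{"gripper":0.94,"tx":0.016,"ty":-0.016,"tz":0,"rx":0,"ry":0,"rz":0},{"gripper":0.94,"tx":0.016,"ty":-0.016,"tz":0,"rx":0,"ry":0,"rz":0},{"gripper":0.94,"tx":0.016,"ty":-0.014,"tz":0,"rx":0,"ry":0,"rz":-8},{"gripper":0.94,"tx":0,"ty":0,"tz":0.02,"rx":0,"ry":0,"rz":0},{"gripper":0.94,"tx":0,"ty":0,"tz":0.02,"rx":0,"ry":0,"rz":0},{"gripper":0.94,"tx":0,"ty":0,"tz":0.01,"rx":0,"ry":0,"rz":0},{"gripper":0.94,"tx":0,"ty":0,"tz":0,"rx":0,"ry":0,"rz":0}]'; python3 - <<'E'
from h import *
p=viewer.get_image('side'); save(p,'side9.png',(200,80,370,210))
s=600/130
goal(448,187,3.2,-8)
E
```

```text
t: 7.98
ee_pos: [451.7, 186.0, 206.1]
orientation: [-0.229, -3.132, 0.001]
ft_force: [-0.0, 0.1, -0.7]
width: 5.3
t 8.03 tip [451.8 186.   24.6] toolx [-0.989  0.145  0.001] z [-0.001 -0.    -1.   ] F [-0.8 -0.  -0.1] w 5.2
shift mm now-axes [ 4.   0.3 21.4] | goal-axes [ 4.   0.4 21.4] turn deg [-0.  -0.  -0.3]
```

View pics/side9.png

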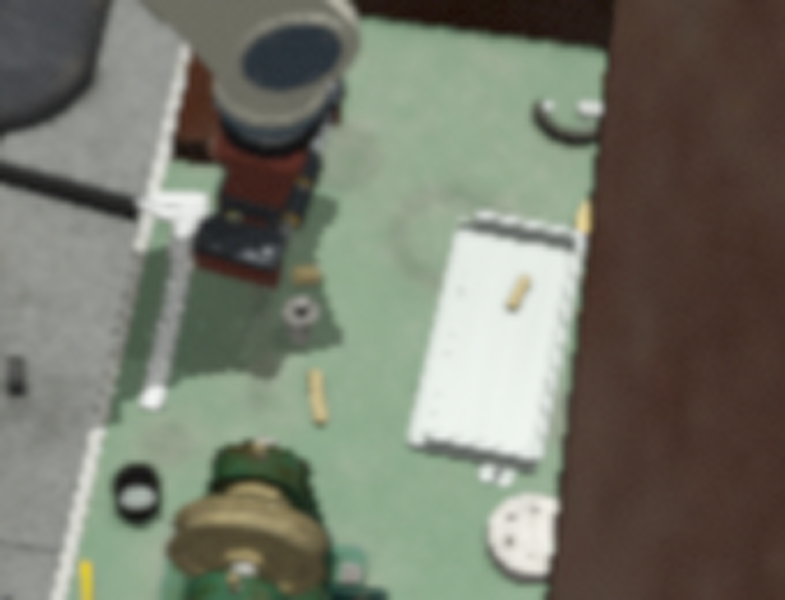

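```bash
python3 -m handwheel '[{"gripper":0.94,"tx":0.002,"ty":0,"tz":0.013,"rx":0,"ry":0,"rz":0},{"gripper":0.94,"tx":0,"ty":0,"tz":0.0075,"rx":0,"ry":0,"rz":0},{"gripper":0.94,"tx":-0.004,"ty":0,"tz":0,"rx":0,"ry":0,"rz":0},{"gripper":0.94,"tx":-0.005,"ty":0,"tz":0,"rx":0,"ry":0,"rz":0},{"gripper":0.94,"tx":-0.005,"ty":0,"tz":0,"rx":0,"ry":0,"rz":0},{"gripper":0.94,"tx":-0.005,"ty":0,"tz":0,"rx":0,"ry":0,"rz":0},{"gripper":0.94,"tx":-0.006,"ty":0,"tz":0,"rx":0,"ry":0,"rz":0},{"gripper":0.94,"tx":-0.006,"ty":0,"tz":0,"rx":0,"ry":0,"rz":0}]'; python3 - <<'E'
from h import *
p=viewer.get_image('side'); save(p,'side10.png',(200,80,370,210))
goal(448,187,3.2,-8)
E
```

```text
t: 9.02
ee_pos: [480.9, 181.8, 186.4]
orientation: [0.229, 3.133, 0.0]
ft_force: [-1.1, -0.6, 0.4]
width: 5.1
t 9.07 tip [481.9 181.9   4.5] toolx [-0.989  0.145 -0.001] z [ 0.001  0.    -1.   ] F [ 0.5 -0.   0.8] w 5.2
shift mm now-axes [34.   0.2  1.3] | goal-axes [34.   0.4  1.3] turn deg [ 0.   0.1 -0.4]
```

View pics/side10.png

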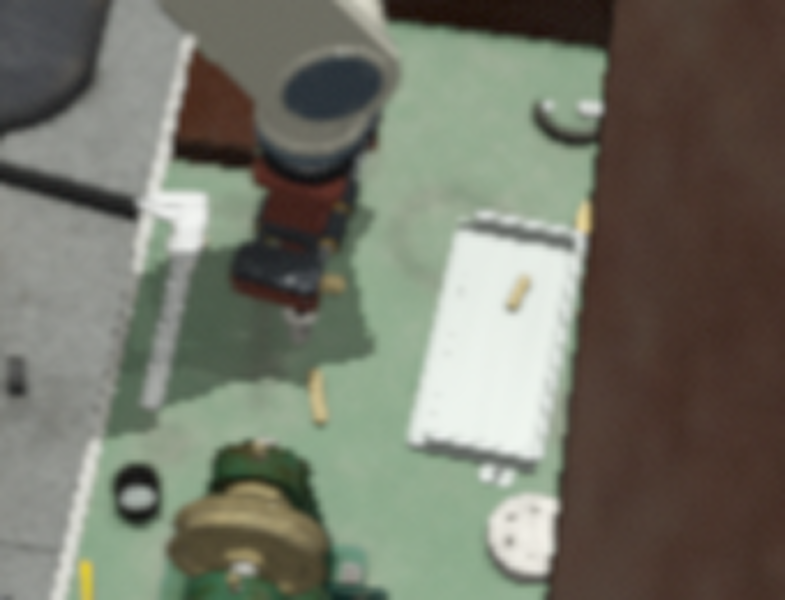

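```bash
python3 -m handwheel '[{"gripper":0.94,"tx":-0.008,"ty":0,"tz":0,"rx":0,"ry":0,"rz":0},{"gripper":0.94,"tx":-0.008,"ty":0,"tz":0,"rx":0,"ry":0,"rz":0},{"gripper":0.94,"tx":-0.008,"ty":0,"tz":0,"rx":0,"ry":0,"rz":0},{"gripper":0.94,"tx":-0.008,"ty":0,"tz":0,"rx":0,"ry":0,"rz":0},{"gripper":0.94,"tx":-0.008,"ty":0,"tz":0,"rx":0,"ry":0,"rz":0},{"gripper":0.94,"tx":-0.008,"ty":0,"tz":0,"rx":0,"ry":0,"rz":0},{"gripper":0.94,"tx":-0.008,"ty":0,"tz":0,"rx":0,"ry":0,"rz":0},{"gripper":0.94,"tx":-0.008,"ty":0,"tz":0,"rx":0,"ry":0,"rz":0}]'; python3 - <<'E'
from h import *
p=viewer.get_image('side'); save(p,'side11.png',(200,80,370,210))
goal(448,187,3.2,-8)
E
```

```text
t: 10.07
ee_pos: [544.3, 172.5, 186.4]
orientation: [-0.229, -3.133, 0.0]
ft_force: [-0.3, -0.2, -0.7]
width: 5.2
t 10.12 tip [545.6 172.6   4.6] toolx [-0.989  0.145 -0.001] z [ 0.001  0.    -1.   ] F [ 0.4 -0.4  0.7] w 5.3
shift mm now-axes [98.4  0.2  1.2] | goal-axes [98.4  0.8  1.4] turn deg [ 0.   0.1 -0.4]
```

View pics/side11.png

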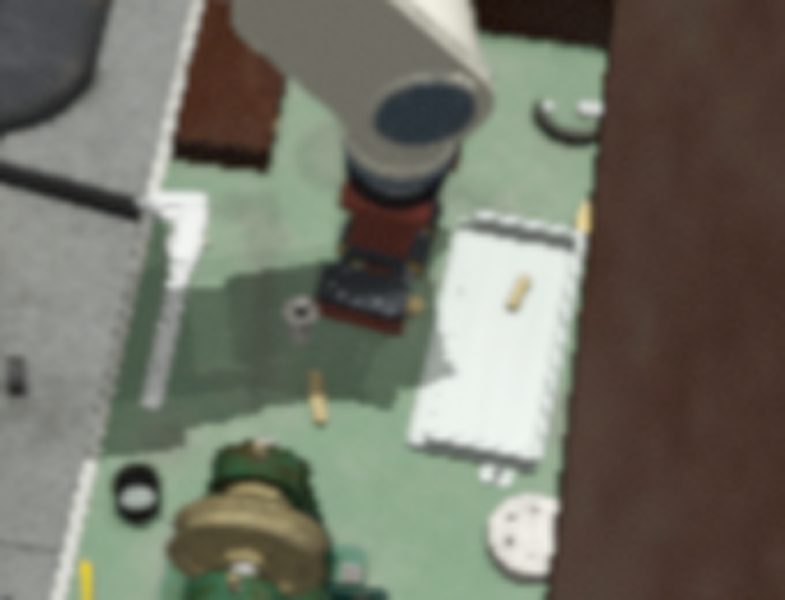

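```bash
python3 -m handwheel '[{"gripper":0.94,"tx":-0.008,"ty":0,"tz":0,"rx":0,"ry":0,"rz":0},{"gripper":0.94,"tx":-0.009,"ty":0,"tz":0,"rx":0,"ry":0,"rz":0},{"gripper":0.94,"tx":-0.009,"ty":0,"tz":-0.0005,"rx":0,"ry":0,"rz":0},{"gripper":0.94,"tx":-0.009,"ty":0,"tz":-0.0005,"rx":0,"ry":0,"rz":0},{"gripper":0.94,"tx":-0.009,"ty":0,"tz":0,"rx":0,"ry":0,"rz":0},{"gripper":0.94,"tx":-0.009,"ty":0,"tz":0,"rx":0,"ry":0,"rz":0},{"gripper":0.94,"tx":-0.008,"ty":0,"tz":0,"rx":0,"ry":0,"rz":0},{"gripper":0.94,"tx":-0.006,"ty":0,"tz":0,"rx":0,"ry":0,"rz":0}]'; python3 - <<'E'
from h import *
p=viewer.get_image('side'); save(p,'side12.png',(200,80,370,210))
goal(448,187,3.2,-8)
E
```

```text
t: 11.12
ee_pos: [610.6, 162.8, 187.3]
orientation: [0.229, 3.133, 0.0]
ft_force: [-0.6, 0.4, -0.1]
width: 5.2
t 11.18 tip [611.4 162.8   5.5] toolx [-0.989  0.145 -0.001] z [ 0.001  0.    -1.   ] F [-0.1 -1.   0.1] w 5.5
shift mm now-axes [165.    0.3   2.1] | goal-axes [165.    1.3   2.3] turn deg [ 0.   0.1 -0.4]
```

View pics/side12.png

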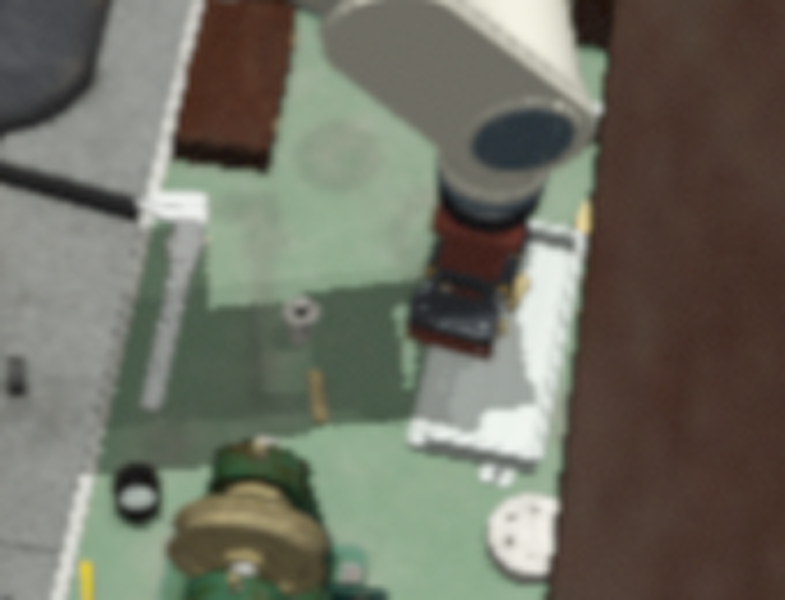

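```bash
python3 -m handwheel '[{"gripper":0.94,"tx":-0.008,"ty":0,"tz":0,"rx":0,"ry":0,"rz":0},{"gripper":0.94,"tx":-0.006,"ty":0,"tz":0,"rx":0,"ry":0,"rz":0},{"gripper":0.94,"tx":0.01,"ty":0,"tz":0,"rx":0,"ry":0,"rz":0},{"gripper":0.94,"tx":0.03,"ty":0,"tz":-0.01,"rx":0,"ry":0,"rz":0},{"gripper":0.94,"tx":0.035,"ty":0,"tz":-0.03,"rx":0,"ry":0,"rz":0},{"gripper":0.94,"tx":0.035,"ty":0,"tz":-0.03,"rx":0,"ry":0,"rz":0},{"gripper":0.83,"tx":0.03,"ty":0,"tz":-0.01,"rx":0,"ry":0,"rz":0},{"gripper":0.83,"tx":0.0,"ty":0,"tz":0,"rx":0,"ry":0,"rz":0}]'; python3 - <<'E'
from h import *
p=viewer.get_image('side'); save(p,'side13.png',(200,80,370,210))
p=viewer.get_image('top'); save(p,'top13.png',(130,110,300,250))
goal(471,67,30,13)
E
```

```text
t: 12.18
ee_pos: [483.3, 181.4, 268.1]
orientation: [-0.226, -3.133, 0.0]
ft_force: [0.0, 0.5, -0.1]
width: 15.1
t 12.28 tip [485.7 181.4  85.5] toolx [-0.989  0.145 -0.001] z [ 0.001  0.    -1.   ] F [-0.3 -0.2  0.6] w 14.8
shift mm now-axes [  -2.1 -115.3   55.5] | goal-axes [  39.9 -108.1   55.5] turn deg [  0.    0.1 -21.3]
```

View pics/side13.png

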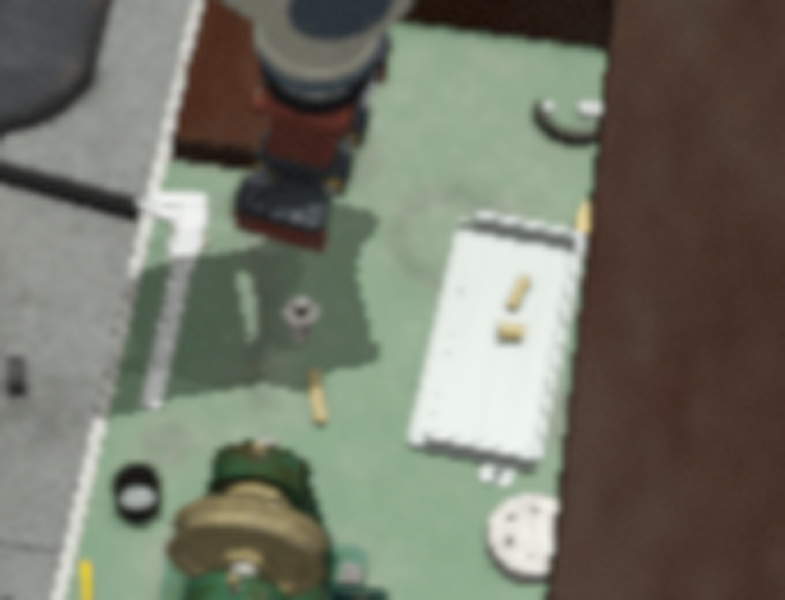

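View pics/top13.png

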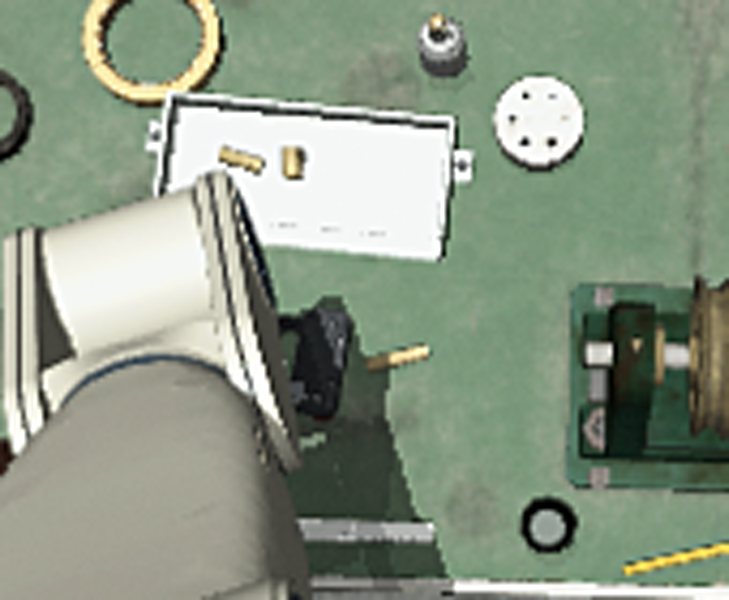

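Offcuts 0 and 1 lie in the pan at (242,159) and (293,162) in the top crop, and the collet hasn't moved. Now offcut_2.

```bash
python3 -m handwheel '[{"gripper":0.83,"tx":0,"ty":-0.029,"tz":0,"rx":0,"ry":0,"rz":0},{"gripper":0.83,"tx":-0.001,"ty":-0.029,"tz":0,"rx":0,"ry":0,"rz":0},{"gripper":0.83,"tx":-0.001,"ty":-0.029,"tz":0,"rx":0,"ry":0,"rz":0},{"gripper":0.83,"tx":0,"ty":-0.028,"tz":0,"rx":0,"ry":0,"rz":-10},{"gripper":0.83,"tx":0,"ty":0,"tz":0.02,"rx":0,"ry":0,"rz":-10},{"gripper":0.83,"tx":0,"ty":0,"tz":0.02,"rx":0,"ry":0,"rz":-1},{"gripper":0.83,"tx":0,"ty":0,"tz":0.015,"rx":0,"ry":0,"rz":0},{"gripper":0.83,"tx":0,"ty":0,"tz":0,"rx":0,"ry":0,"rz":0}]'; python3 - <<'E'
from h import *
p=viewer.get_image('side'); save(p,'side14.png',(200,80,370,210))
p=viewer.get_image('top'); save(p,'top14.png',(130,110,300,250))
goal(471,67,2.5,13)
E
```

```text
t: 13.28
ee_pos: [470.7, 66.9, 211.0]
orientation: [0.345, -3.12, 0.0]
ft_force: [-0.2, 0.4, -1.0]
width: 14.9
t 13.38 tip [471.   67.1  30.3] toolx [-0.976 -0.219  0.   ] z [-0. -0. -1.] F [0.6 0.2 0.9] w 15.1
shift mm now-axes [ 0.1 -0.1 27.8] | goal-axes [ 0.1 -0.1 27.8] turn deg [-0.  -0.  -0.4]
```

View pics/side14.png

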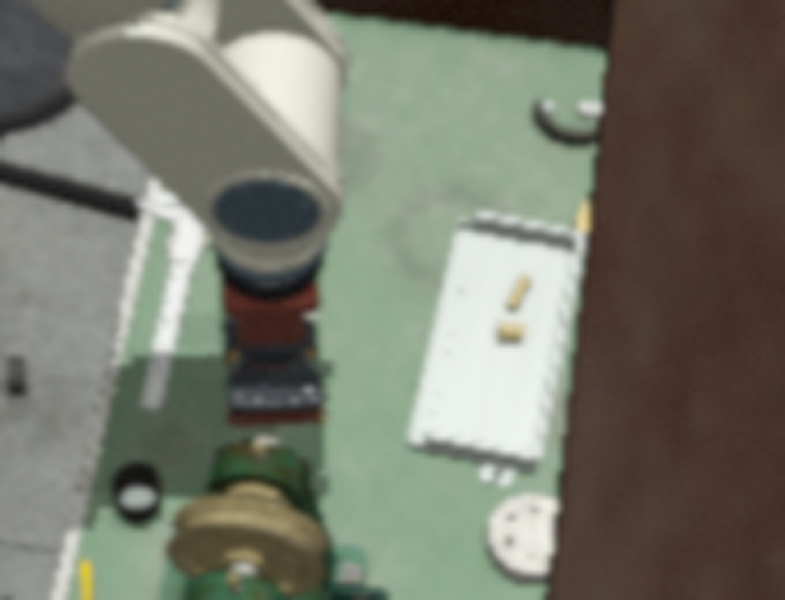

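View pics/top14.png

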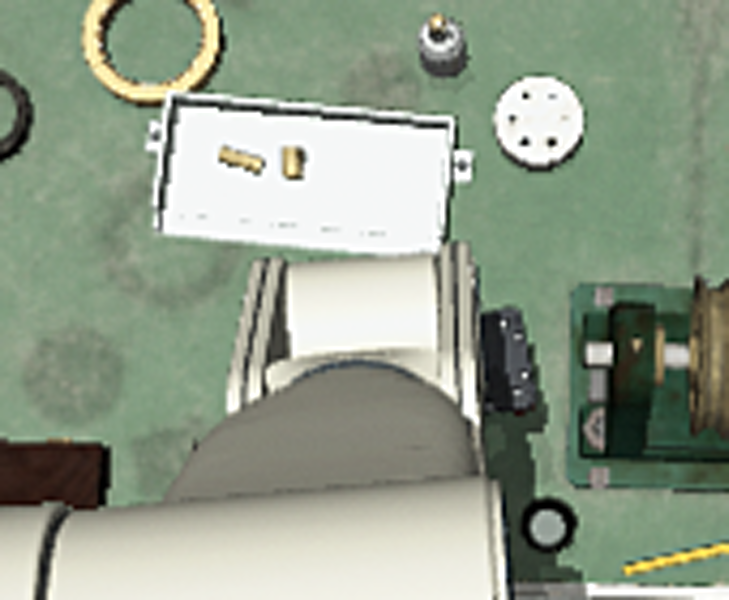

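```bash
python3 -m handwheel '[{"gripper":0.83,"tx":0,"ty":0,"tz":0.014,"rx":0,"ry":0,"rz":0},{"gripper":0.83,"tx":0,"ty":0,"tz":0.009,"rx":0,"ry":0,"rz":0},{"gripper":0.83,"tx":0,"ty":0,"tz":0.004,"rx":0,"ry":0,"rz":0},{"gripper":0.83,"tx":0,"ty":0,"tz":0,"rx":0,"ry":0,"rz":0}]'; python3 - <<'E'
from h import *
p=viewer.get_image('side')
p=viewer.get_image('side')
goal(471,67,2.8,13)
E
```

```text
t: 13.88
ee_pos: [470.6, 67.1, 185.0]
orientation: [0.346, -3.122, 0.0]
ft_force: [-0.9, -0.0, 0.7]
width: 14.8
t 13.97 tip [470.8  67.2   3.4] toolx [-0.976 -0.219 -0.   ] z [ 0.  0. -1.] F [-0.5 -0.5  0.1] w 15.0
shift mm now-axes [-0.2 -0.2  0.6] | goal-axes [-0.2 -0.2  0.6] turn deg [-0.   0.  -0.3]
```

```bash
python3 -m handwheel '[{"gripper":0.83,"tx":-0.006,"ty":0,"tz":0.0007,"rx":0,"ry":0,"rz":0},{"gripper":0.83,"tx":-0.006,"ty":0,"tz":0,"rx":0,"ry":0,"rz":0},{"gripper":0.83,"tx":-0.006,"ty":0,"tz":0,"rx":0,"ry":0,"rz":0},{"gripper":0.83,"tx":-0.006,"ty":0,"tz":0,"rx":0,"ry":0,"rz":0},{"gripper":0.83,"tx":-0.006,"ty":0,"tz":0,"rx":0,"ry":0,"rz":0},{"gripper":0.83,"tx":-0.008,"ty":0,"tz":0,"rx":0,"ry":0,"rz":0},{"gripper":0.83,"tx":-0.008,"ty":0,"tz":0,"rx":0,"ry":0,"rz":0},{"gripper":0.83,"tx":-0.008,"ty":0,"tz":0,"rx":0,"ry":0,"rz":0}]'; python3 - <<'E'
from h import *
p=viewer.get_image('side'); save(p,'side15.png',(200,80,370,210))
p=viewer.get_image('top'); save(p,'top15.png',(130,110,300,250))
goal(471,67,2.8,13)
E
```

```text
t: 14.98
ee_pos: [524.0, 79.1, 184.7]
orientation: [-0.346, 3.122, -0.0]
ft_force: [-0.2, 0.5, -0.1]
width: 14.7
t 15.07 tip [524.8  79.2   2.8] toolx [-0.976 -0.219 -0.002] z [ 0.002  0.    -1.   ] F [ 0.4 -0.9 -0.6] w 15.0
shift mm now-axes [54.9 -0.1 -0.1] | goal-axes [54.9  0.2 -0. ] turn deg [-0.   0.1 -0.3]
```

View pics/side15.png

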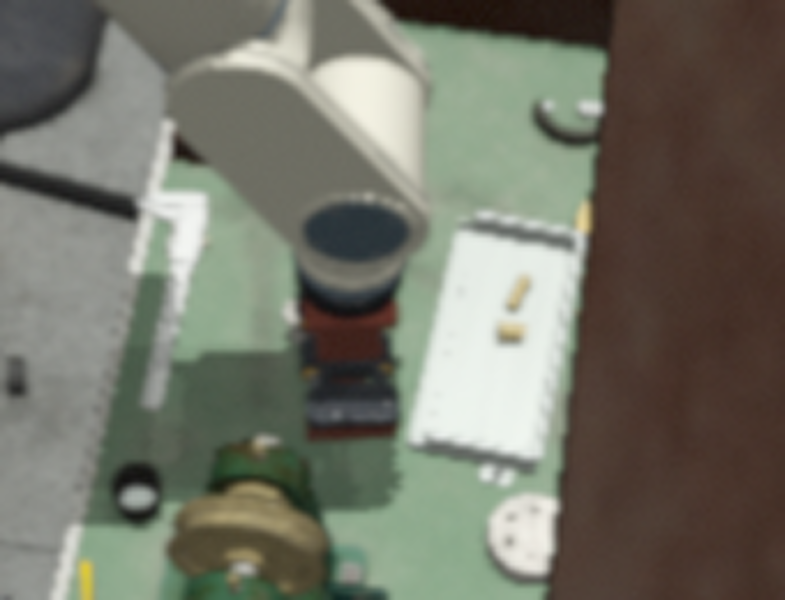

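View pics/top15.png

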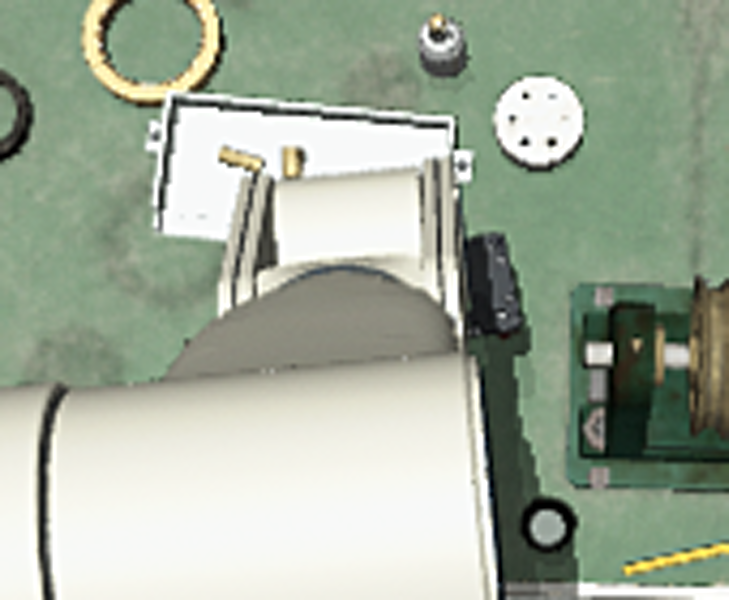

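```bash
python3 -m handwheel '[{"gripper":0.83,"tx":-0.008,"ty":0,"tz":0,"rx":0,"ry":0,"rz":0},{"gripper":0.83,"tx":-0.008,"ty":0,"tz":0,"rx":0,"ry":0,"rz":0},{"gripper":0.83,"tx":-0.008,"ty":0,"tz":0,"rx":0,"ry":0,"rz":0},{"gripper":0.83,"tx":-0.008,"ty":0,"tz":0,"rx":0,"ry":0,"rz":0},{"gripper":0.83,"tx":-0.008,"ty":0,"tz":0,"rx":0,"ry":0,"rz":0},{"gripper":0.83,"tx":-0.008,"ty":0,"tz":0,"rx":0,"ry":0,"rz":0},{"gripper":0.83,"tx":-0.008,"ty":0,"tz":-0.001,"rx":0,"ry":0,"rz":0},{"gripper":0.83,"tx":-0.008,"ty":0,"tz":-0.001,"rx":0,"ry":0,"rz":0}]'; python3 - <<'E'
from h import *
p=viewer.get_image('side'); save(p,'side16.png',(200,80,370,210))
goal(471,67,2.8,13)
E
```

```text
t: 16.08
ee_pos: [586.4, 93.1, 186.7]
orientation: [0.346, -3.122, -0.0]
ft_force: [-0.9, 0.0, -0.2]
width: 14.8
t 16.12 tip [587.8  93.3   5.1] toolx [-0.976 -0.219 -0.002] z [ 0.002  0.    -1.   ] F [0.9 0.5 0.6] w 14.9
shift mm now-axes [ 1.194e+02 -1.000e-01  2.100e+00] | goal-axes [119.4   0.6   2.3] turn deg [-0.   0.1 -0.3]
```

View pics/side16.png

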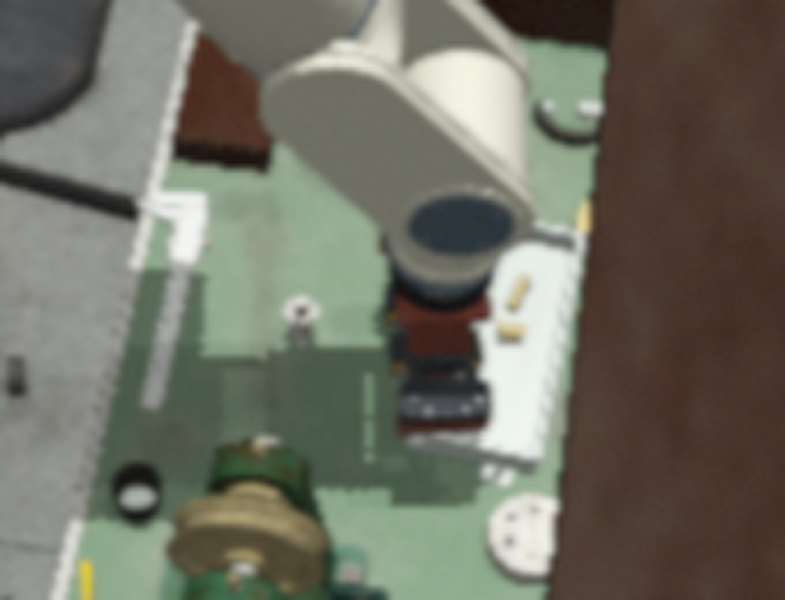

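```bash
python3 -m handwheel '[{"gripper":0.83,"tx":-0.008,"ty":0,"tz":0,"rx":0,"ry":0,"rz":0},{"gripper":0.83,"tx":-0.008,"ty":0,"tz":0,"rx":0,"ry":0,"rz":0},{"gripper":0.83,"tx":-0.008,"ty":0,"tz":0,"rx":0,"ry":0,"rz":0},{"gripper":0.83,"tx":-0.008,"ty":0,"tz":0,"rx":0,"ry":0,"rz":0},{"gripper":0.83,"tx":-0.008,"ty":0,"tz":0,"rx":0,"ry":0,"rz":0},{"gripper":0.83,"tx":-0.005,"ty":0,"tz":0,"rx":0,"ry":0,"rz":0},{"gripper":0.83,"tx":0,"ty":0,"tz":0,"rx":0,"ry":0,"rz":0}]'; python3 -m handwheel '[{"gripper":0.83,"tx":0.01,"ty":0,"tz":0,"rx":0,"ry":0,"rz":0},{"gripper":0.83,"tx":0.03,"ty":0,"tz":-0.01,"rx":0,"ry":0,"rz":0},{"gripper":0.83,"tx":0.035,"ty":0,"tz":-0.03,"rx":0,"ry":0,"rz":0},{"gripper":0.83,"tx":0.035,"ty":0,"tz":-0.03,"rx":0,"ry":0,"rz":0},{"gripper":0.83,"tx":0.03,"ty":0,"tz":-0.02,"rx":0,"ry":0,"rz":0},{"gripper":0.83,"tx":0,"ty":0.02,"tz":-0.03,"rx":0,"ry":0,"rz":0}]'; python3 - <<'E'
from h import *
p=viewer.get_image('side'); save(p,'side17.png',(200,80,370,210))
p=viewer.get_image('top'); save(p,'top17.png',(130,110,300,250))
goal(471,67,2.8,13)
E
```

```text
t: 17.0
ee_pos: [630.1, 102.9, 186.7]
orientation: [-0.346, 3.122, 0.0]
ft_force: [-0.6, 0.0, -0.6]
width: 14.6
t: 17.75
ee_pos: [485.5, 90.5, 306.6]
orientation: [0.343, -3.119, 0.001]
ft_force: [-0.1, 0.3, -0.4]
width: 14.6
t 17.85 tip [489.   92.5 127.2] toolx [-0.976 -0.22  -0.004] z [ 0.004  0.001 -1.   ] F [ 0.3 -1.  -0.3] w 15.1
shift mm now-axes [ 23.  -20.9 124.3] | goal-axes [ 22.5 -20.8 124.4] turn deg [-0.   0.3 -0.3]
```

View pics/side17.png

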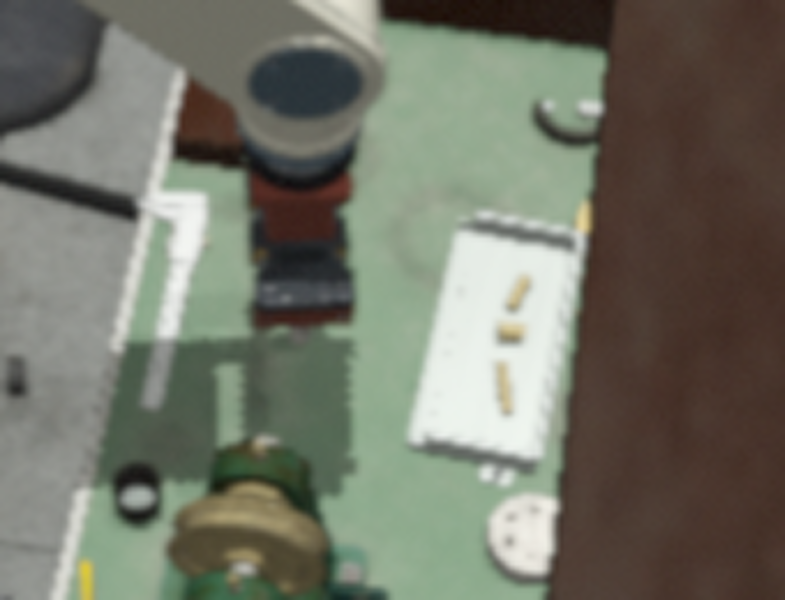

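View pics/top17.png

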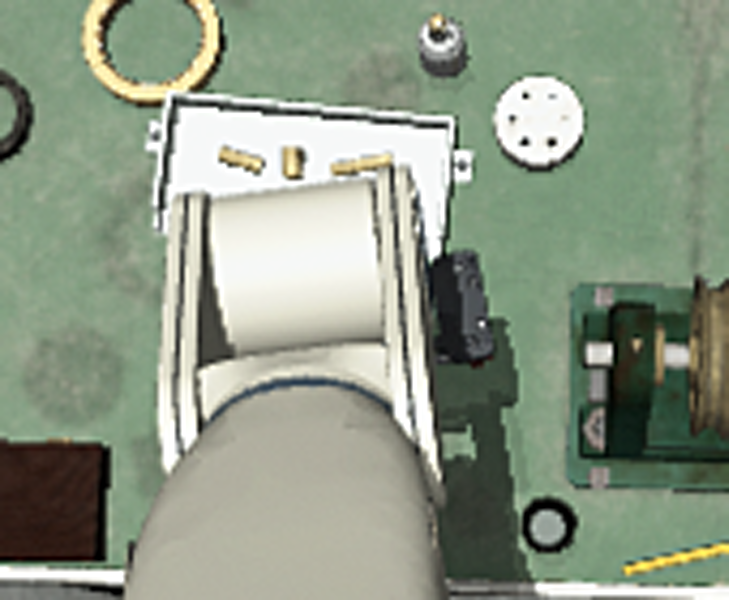

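All three offcuts lie in a row inside the pan, at (242,159), (293,162) and (362,165) in the top crop. I'm drawing the arm left and clear to check the collet.

```bash
python3 -m handwheel '[{"gripper":0.83,"tx":0,"ty":0.03,"tz":-0.03,"rx":0,"ry":0,"rz":0},{"gripper":0.83,"tx":0,"ty":0.04,"tz":-0.02,"rx":0,"ry":0,"rz":0},{"gripper":0.83,"tx":0,"ty":0.04,"tz":0,"rx":0,"ry":0,"rz":0},{"gripper":0.83,"tx":0,"ty":0.04,"tz":0,"rx":0,"ry":0,"rz":0},{"gripper":0.83,"tx":0,"ty":0.03,"tz":0,"rx":0,"ry":0,"rz":0},{"gripper":0.83,"tx":0,"ty":0,"tz":0,"rx":0,"ry":0,"rz":0},{"gripper":0.83,"tx":0,"ty":0,"tz":0,"rx":0,"ry":0,"rz":0}]'; python3 - <<'E'
from h import *
p=viewer.get_image('side'); save(p,'side18.png',(200,80,370,210))
s=600/130
for n,x,y,z in [('collet',301,311,37),('o0',518,292,9),('o1',510,331,9),('o2',504,388,7)]:
    w=px2w(p,200+(x+.5)/s-.5,80+(y+.5)/s-.5,z); d=w-np.array([588,147,0]); print(n,w.round(1),'pan',(d[0]*.998-d[1]*.057).round(0),(d[0]*.057+d[1]*.998).round(0))
p=viewer.get_image('top'); save(p,'top18.png',(130,110,300,250))
print(tip()[2],np.abs(ctrl.get_obs()['qvel']).max())
E
```

```text
t: 18.73
ee_pos: [449.1, 266.5, 356.0]
orientation: [0.347, -3.121, 0.001]
ft_force: [0.3, 0.0, -0.1]
width: 15.1
collet [486.5 130.5  37. ] pan -100.0 -22.0
o0 [648.1 193.7   9. ] pan 57.0 50.0
o1 [645.9 157.2   9. ] pan 57.0 13.0
o2 [647.1 107.1   7. ] pan 61.0 -36.0
[449.37826011 266.1162692  174.30767986] 0.004576294679996507
```

View pics/side18.png

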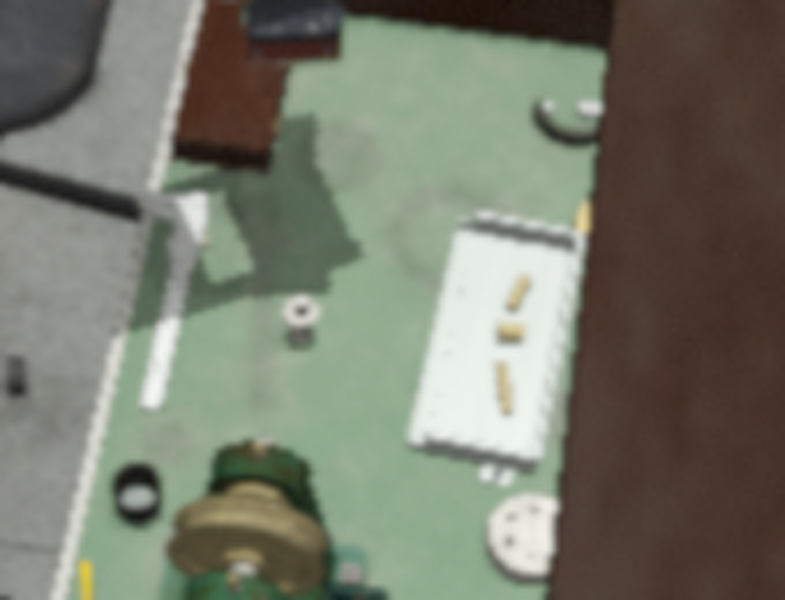

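View pics/top18.png

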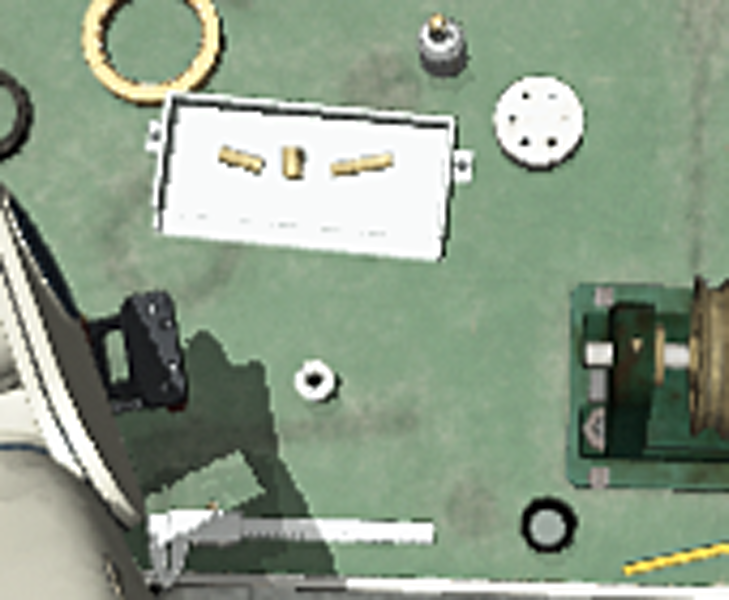

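The collet at (316,381) and the loupe at (549,525) are where they started. All the offcuts are well inside the pan, and the arm is clear and at rest.

```bash
python3 -c "
from workcell import ctrl
print(ctrl.close_job())"
```

```text
the job is handed in; nothing more can be done
None
```

All three brass offcuts are in the scrap pan, and I handed the job in after about 19 s of the 72 s allowed. I swept each one along the bench and over the open lip with the fingertips; none was picked up.

- **Offcuts:** In the last pictures they lie about 57–61 mm behind the lip, past the 16 mm ramp, with their middles at y of about +50, +13 and −36 mm. They are clear of each other and of the walls.
- **Bystanders:** The collet and the loupe show at the same pixels as at the start, both upright.
- **Arm:** It was still and clear of everything. Every force reading I took stayed around 1 N.

**Checks that failed or disagreed:**
- One move was refused for missing fields, and nothing moved.
- The two cameras differed by up to about 5 mm on the lip and the offcuts.
- The first network readings were partly wrong, so I took positions from the pictures instead.
- Offcut_2 was hidden by the gripper during its push and was only confirmed once the arm drew back.

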